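# Uncover a tack-welding fixture and hold its leaf at the marked angle

### The job

Open the yellow cover of the tack-welding fixture (it has a green knob): swing it all the way over to the right and lower it gently onto its rubber stops, never letting it drop. Only then take the metal leaf that lay underneath by its blue knob, swing it up until it lines up with the red pointer on the scale behind it, and keep it there: the program finishes while the gripper still holds the leaf by the blue knob, because nothing else keeps it up. Leave the red pointer and the pliers, tube and dropout beside the fixture where they are.

Things in the scene. Friction and masses are not known exactly. Their poses are not given: they have to be found in the camera images.
- fixture: Fixture bolted down, dark steel base 215 x 330 x 12 mm under a yellow cover. Origin on the table surface; x away from the robot, y left, z up (yaw only). In mm: base x -100..115, y -210..120; both hinges run along x; white scale with black ticks every 10 deg along the back, x 92..104, 185 high; stops for the open cover at x +-50, y -200..-145, 137 high; cover rest post at x 66, y 100, 81 high.
- cover_knob (a point): Green barrel knob of the cover: cylinder 24 mm diameter, 30 mm long along its own x (the fixture's x, the hinge direction). Origin at its centre, 85 mm above the table when shut, 40 mm clear of the cover's left edge on an 8 mm stalk. Gripped from above across its flat ends (30 mm wide, closing along its x) it pivots between the fingers through the whole swing, the gripper kept pointing down.
- cover_hinge (a point): Point on the cover's hinge axis square to the knob, 260 mm from the knob's centre; 110 mm right of the fixture's origin line and 85 mm above the table.
- cover (a joint): Cover angle, rad: 0 shut and level, grows as its left edge rises and swings over to the right, pi/2 upright, 2.2 resting on the rubber stops (end of travel). Yellow sheet 170 x 222 mm with an 18 mm skirt, 0.25 to 0.5 kg; the hinge is nearly free: unless held it falls shut below pi/2 and onto the stops beyond it.
- leaf_knob (a point): Blue barrel knob of the leaf: cylinder 24 mm diameter, 30 mm long along its own x (the fixture's x, the hinge direction). Origin at its centre. With the leaf down it lies under the shut cover, centre 45 mm above the table (33 mm above the base plate), 45 mm beyond the leaf's left edge on an 8 mm stalk. Gripped from above like the cover's knob, it pivots between the fingers.
- leaf_hinge (a point): Point on the leaf's hinge axis square to the knob, 145 mm from the knob's centre; 60 mm right of the fixture's origin line and 45 mm above the table.
- leaf: The metal leaf itself. Origin on its hinge axis at the middle of the plate; x along the hinge (away from the robot), y from the hinge to the free edge, z up from the plate when level.
- leaf_angle (a joint): Leaf angle, rad: 0 lying level on its rests, grows as its left edge with the blue knob rises (up to 1.35). Aluminium plate 148 x 100 x 8 mm with a dark gusset screwed on it, 0.3 to 0.65 kg; the hinge is nearly free, so it falls when let go.
- pointer (a joint): Angle of the red pointer in rad, measured like the leaf's: the leaf lines up with it when both values are equal. It differs each time (0.5 to 1.0) and must not be moved.
- pointer_tip (a point): Outer tip of the red pointer, a red strip 5 mm wide that turns about the leaf's hinge axis line in front of the white scale, tip 140 mm from that axis.
- leaf_end (a point): Corner of the leaf's free left edge next to the scale, on the middle of its thickness, 100 mm from the hinge axis; it comes to lie beside the red pointer when the leaf lines up.
- pliers: Red-handled pliers, 191 mm long, 12 mm high, lying flat right of the fixture (bystander). Origin under their middle.
- tube: Steel tube stub standing upright, 28 mm diameter, 55 mm high, left of the fixture (bystander). Origin under its middle.
- dropout: Dark flat frame dropout plate 54 x 85 x 6 mm lying left of the fixture (bystander). Origin under its middle.

How it is judged (in metres and radians):
On the way:
1. the cover rests fully open on its rubber stops, at rest (value of joint cover above 2.13 rad and velocity of joint cover between -0.2 and 0.2 rad/s), for 0.3 s.
At the end, for the whole second after the job is handed in: The leaf lines up with the red pointer within 0.06 rad (3.4 degrees) and is still (under 0.1 rad/s), the fingers hold it (over 1 N) by its blue knob (knob centre within 45 mm of the TCP), and the cover rests open on its stops (joint over 2.13 rad) (angle between the y axis of leaf_end and the y axis of pointer_tip, either way round below 0.06 rad and value of joint leaf_angle above 0.4 rad and velocity of joint leaf_angle between -0.1 and 0.1 rad/s and contact force between the fingers and leaf above 1 N and distance between the grasp point and leaf_knob below 0.045 m and value of joint cover above 2.13 rad); the arm keeps its last pose, push and grip.
It fails at once if the cover drops or is slammed onto its stops (faster than 1.5 rad/s over the last 0.2 rad) (value of joint cover above 2 rad and velocity of joint cover above 1.5 rad/s).
It fails at once if the cover drops shut (faster than 1.5 rad/s over the last 0.2 rad) (value of joint cover below 0.2 rad and velocity of joint cover below -1.5 rad/s).
It fails at once if the leaf is raised before the cover is open (value of joint cover below 1.9 rad and value of joint leaf_angle above 0.1 rad).
It fails at once if the red pointer is moved (its tip by over 10 mm) (distance of pointer_tip from where it was at the start of the episode above 0.01 m).
It fails at once if the pliers, tube or dropout is disturbed (moved over 20 mm) (distance of any of pliers, tube, dropout from where it was at the start of the episode above 0.02 m).
It also fails if it takes over 67 s, if anything falls off the work surface, if the arm or the gripper's body presses on something with over 40 N, if the wrist force passes 120 N, or if a joint passes its speed limit or range.

### The arm

A 7-joint arm with a two-finger parallel gripper is mounted at the origin on a cart in front of the work surface, level with it; the furniture and walls round the work are solid. World frame = base frame: x ahead of the robot, y to its left, z up, the work surface at z = 0. Lengths are in m, angles in degrees, forces in N, time in s.
With the tool pointing down it reaches from about 0.425 to 0.825 m from the base axis. Payload 3.6 kg.
Tool frame: the origin (TCP) lies between the finger pads, 19 mm behind the fingertips; this is the grasp point; z points along the fingers, y is the line along which they close (so a half turn about z gives the same grasp; the last joint's range is limited). The gripper opens to 93 mm and grips with 3 to 60 N. Pads are 15 mm wide; open, the fingers measure 128 mm over their backs; the gripper's body (75 mm by 188 mm) begins 65 mm behind the grasp point.
Start: joints at [66.549, 35.231, -0.722, 81.555, 0.464, 63.22, -2.315], TCP at [0.243, -0.603, 0.237] pointing down, gripper open.
Joint ranges: [-178.69, 178.69], [-17.37, 117.87], [-77.05, 75.6], [15.02, 138.74], [-78.02, 258.01], [0.78, 113.62], [-162.83, 162.83]. Speed limits (degrees/s): [159.86, 159.86, 180, 180, 180, 180, 180].

### API

Orientations are given as [roll, pitch, yaw] about the fixed x, y, z axes, in that order (R = Rz(yaw) Ry(pitch) Rx(roll)).
In Python, from rig import env, vision, workorder gives the robot as it stands (env), with the cameras (vision) and the job (workorder).
- The arm moves only by the shell command python3 steer.py 'ROWS' [FORCE]. ROWS is a JSON list of rows, 1 to 5 of them, each written [opening, [dx, dy, dz], [rx, ry, rz]]: the finger opening in m, then dx, dy, dz in m, then a rotation vector rx, ry, rz in degrees; each row shifts and turns the commanded pose from where the row before left it, along the tool's axes as they then stand; what a row does not reach is not made up. A row lasts 1/10 s, in which the tool goes at most 0.05 m and 8.59 degrees, less where a joint would pass 70% of its speed; a pose out of reach is approached as far as the arm can. The fingers move at their own pace and stop on an object; FORCE is the grip in N (left out, the last holds). Time passes only in rows, so rows that do not move let the fingers close. It prints the time, the measured TCP pose, the force, the opening and the grip force at its end. Input that does not fit is refused with a message, and nothing moves.
- env.get_obs(): the state, without advancing time (a new reading comes with each control period).
- vision.get_image(name): name is "side" or "top"; returns the picture (400x640x3 uint8, red, green, blue); there is no depth.
- vision.camera_params(name): a dict with "fx", "fy", "cx", "cy" (pixels), "cam_to_world" (4x4, takes a point from camera to world coordinates). Camera axes: x right, y up, looking along -z (the intrinsics and any distortion apply to the point x, -y, -z); pixel columns grow to the right and rows downward; lengths in m; the calibration is good to about 2 mm. A picture is of the moment at which its call begins. camera_params takes no time and is no camera call.
- workorder.close_job(): hands the job in; it is judged then, once.
The state is a dict: "time": time; "joints": joint angles; "dq": joint speeds; "tau": joint torques, N m; "position": TCP position; "tcp_rot": TCP orientation; "wrist_force": force on the tool from outside, world axes, zero at the start; "moment": the same for the moment, N m; "grip_width": finger opening in m; "gripper_force": force on a finger pad.
Only numpy, scipy, OpenCV 4.12 (cv2) and the standard library are available. Lean on these libraries where they do the work, as an engineer would, in place of code of your own. Each camera call takes 0.05 s, during which the arm holds its last target. There are 200 camera calls.

## Working session

There is one attempt and no reset: what is moved stays moved. The work goes in short steps, Python scripts to look and compute and a shell command to move; the robot and the scene stay as the last step left them, time stands still between calls to the robot, and variables do not carry over. Pictures are saved under pics/ and viewed, at most 10 in all, crops included, and the job is handed in when it is done.

```bash
ls; mkdir -p pics
python3 - <<'E'
from rig import env, vision, workorder
import cv2
for n in("side","top"):
    cv2.imwrite(f"pics/{n}0.png",vision.get_image(n)[:,:,::-1]); p=vision.camera_params(n); print(n,p)
o=env.get_obs(); print({k:o[k] for k in("time","position","tcp_rot","grip_width","wrist_force")})
E
```

```text
pics
rig.py
steer.py
side {'fx': 419.50567037716354, 'fy': 419.50567037716354, 'cx': 323.50994285508074, 'cy': 200.86543520958492, 'cam_to_world': array([[ 0.99845958,  0.02826042, -0.04774732,  0.50582461],
       [-0.05536081,  0.56471267, -0.82342868, -0.71532312],
       [ 0.00369307,  0.82480358,  0.56540729,  0.5998425 ],
       [ 0.        ,  0.        ,  0.        ,  1.        ]])}
top {'fx': 493.03062610592457, 'fy': 493.03062610592457, 'cx': 313.98215330062726, 'cy': 195.33669572583727, 'cam_to_world': array([[ 9.94956045e-04,  9.95979230e-01, -8.95789217e-02,
         4.21760036e-01],
       [-9.99995460e-01,  1.24575120e-03,  2.74384627e-03,
         6.96442940e-02],
       [ 2.84440694e-03,  8.95757849e-02,  9.95975948e-01,
         1.41855714e+00],
       [ 0.00000000e+00,  0.00000000e+00,  0.00000000e+00,
         1.00000000e+00]])}
{'time': 0.1, 'position': array([ 0.24253774, -0.60233381,  0.23640158]), 'tcp_rot': array([-1.79866848e+02,  1.16522265e-03,  2.19356140e+01]), 'grip_width': 0.09282253955725513, 'wrist_force': array([ 0.27857332, -0.16015908, -0.437318  ])}
```

View pics/top0.png

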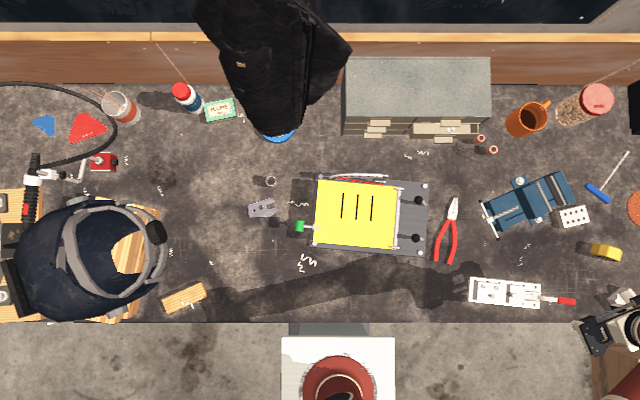

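View pics/side0.png

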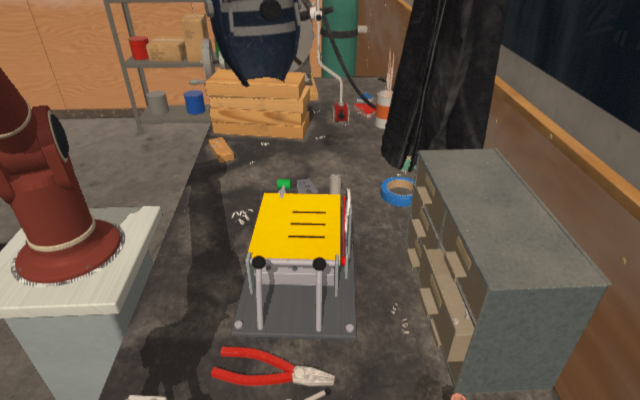

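The top view shows the shut yellow cover at about (315–400, 180–248), with the green knob near (300, 226). The pliers are on the right at (447, 230), and the tube and dropout are on the left. I'll enlarge both views.

Run:
```python
import cv2
a=cv2.imread("pics/top0.png")[168:262,284:440]; cv2.imwrite("pics/top0c.png",cv2.resize(a,None,fx=5,fy=5,interpolation=2))
b=cv2.imread("pics/side0.png")[170:345,225:395]; cv2.imwrite("pics/side0c.png",cv2.resize(b,None,fx=3.4,fy=3.4,interpolation=2))
```

```text
(no output)
```

View pics/top0c.png

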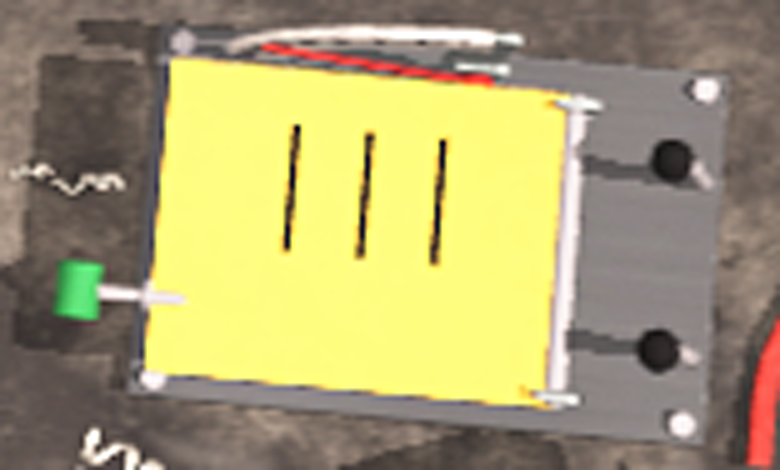

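View pics/side0c.png

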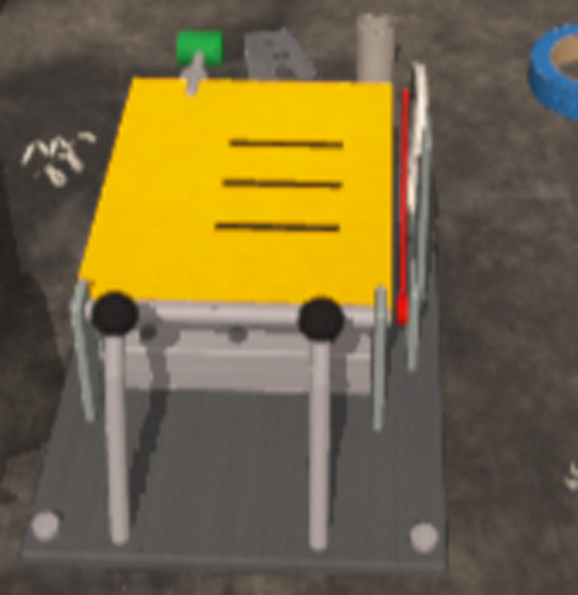

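The top crop shows the base corners at (727,75), (703,443) and (130,390), and the knob centre at (80,291). The pointer tip is at (265,47) and its root at (492,80). The side crop shows the knob at (200,48), base corners at (22,556) and (447,572), and the pointer running from (402,310) to (405,90).

```bash
cat > geo.py <<'E'
import numpy as np
from rig import env, vision, workorder
P={n:vision.camera_params(n) for n in("side","top")}
def proj(n,X):
    p=P[n];M=np.linalg.inv(p["cam_to_world"]);c=M[:3,:3]@X+M[:3,3]
    return np.array([p["fx"]*c[0]/-c[2]+p["cx"],p["fy"]*-c[1]/-c[2]+p["cy"]])
def W(f,x,y,z):
    c,s=np.cos(f[2]),np.sin(f[2]);return np.array([f[0]+c*x-s*y,f[1]+s*x+c*y,z])
E
python3 - <<'E'
from geo import *
from scipy.optimize import least_squares as L
T=lambda u,v:np.array([(u+.5)/5-.5+284,(v+.5)/5-.5+168])
S=lambda u,v:np.array([(u+.5)/3.4-.5+225,(v+.5)/3.4-.5+170])
obs=[("top",T(727,75),(.115,-.21,.012)),("top",T(703,443),(-.1,-.21,.012)),("top",T(130,390),(-.1,.12,.012)),
("side",S(22,556),(-.1,-.21,.012)),("side",S(447,572),(.115,-.21,.012))]
kn=[("top",T(80,291)),("side",S(200,48))]
def res(q):
    r=[proj(n,W(q,*X))-u for n,u,X in obs]
    r+=[proj(n,W(q,q[3],.15,.085+.004))-u for n,u in kn]
    th,xp=q[4:]
    tip=W(q,xp,-.06+.14*np.cos(th),.045+.14*np.sin(th))
    r+=[proj("top",tip)-T(265,47),proj("side",tip)-S(405,90)]
    return np.concatenate(r)
s=L(res,[.45,-.05,0,-.04,.7,.088]);q=s.x
print(q,np.degrees(q[2])); print(s.fun.reshape(-1,2).round(1))
print("knob",W(q,q[3],.15,.085),"hinge",W(q,q[3],-.11,.085))
for r in(.0,.03,.14):
  X=W(q,q[5],-.06+r*np.cos(q[4]),.045+r*np.sin(q[4]))
  a=proj("top",X)-[284,168];b=proj("side",X)-[225,170];print(r,a*5,b*3.4)
E
```

```text
[ 0.49339278 -0.04782446 -0.09015461 -0.04676746  0.52328233  0.09053174] -5.165478677163018
[[ 0.9 -1.2]
 [ 0.4  0.2]
 [-0.9  0.1]
 [-1.3  0.2]
 [ 0.8 -0.5]
 [-0.4 -0.5]
 [-0.4 -0.8]
 [ 0.3 -0.4]
 [-0.3  0.3]]
knob [0.46032013 0.10577696 0.085     ] hinge [ 0.43691167 -0.15316713  0.085     ]
0.0 [473.75496003  78.73853812] [399.97308888 310.73246603]
0.03 [430.69436029  71.43369197] [400.61066047 260.67311452]
0.14 [264.50744014  43.24156529] [402.78633126  89.84889549]
```

```bash
python3 steer.py '[[0.093,[0,0,-0.005],[0,0,-8]],[0.093,[0,0,-0.005],[0,0,-8]],[0.093,[0,0,-0.005],[0,0,-8]],[0.093,[0,0,-0.005],[0,0,-8]],[0.093,[0,0,-0.005],[0,0,-8]]]'
python3 steer.py '[[0.093,[0,0,0],[0,0,-8]],[0.093,[0,0,0],[0,0,-8]],[0.093,[0,0,0],[0,0,-6.9]],[0.093,[0,0.04,0],[0,0,0]],[0.093,[0,0.04,0],[0,0,0]]]'
python3 steer.py '[[0.093,[0.04,0.04,0],[0,0,0]],[0.093,[0.04,0.033,0],[0,0,0]],[0.093,[0.045,0,0],[0,0,0]],[0.093,[0.045,0,0],[0,0,0]],[0.093,[0.045,0,0],[0,0,0]]]'
```

```text
time: 0.6
position: [0.2426, -0.6026, 0.262]
tcp_rot: [-179.9, -0.0, 62.3]
wrist_force: [-0.2, -0.8, 0.7]
grip_width: 0.0927
gripper_force: 0.0
time: 1.1
position: [0.321, -0.611, 0.2621]
tcp_rot: [-179.9, -0.0, 84.6]
wrist_force: [0.4, 0.5, 0.8]
grip_width: 0.0934
gripper_force: 0.0
time: 1.6
position: [0.4082, -0.4059, 0.2617]
tcp_rot: [-179.9, -0.1, 84.9]
wrist_force: [0.5, -0.2, -0.2]
grip_width: 0.0932
gripper_force: 0.0
```

```bash
python3 steer.py '[[0.093,[0.045,0,0],[0,0,0]],[0.093,[0.045,0,0],[0,0,0]],[0.093,[0.045,0,0],[0,0,0]],[0.093,[0.045,0,0],[0,0,0]],[0.093,[0.045,0,0],[0,0,0]]]'
python3 steer.py '[[0.093,[0.045,0,0],[0,0,0]],[0.093,[0.045,0,0],[0,0,0]],[0.093,[0.045,0,0],[0,0,0]],[0.093,[0.045,0,0],[0,0,0]],[0.093,[0.045,0,0],[0,0,0]]]'
python3 steer.py '[[0.093,[0.03,0,0],[0,0,0]],[0.093,[0.03,0,0],[0,0,0]],[0.093,[0,0,0],[0,0,0]],[0.093,[0,0,0],[0,0,0]]]'
python3 - <<'E'
from rig import env, vision, workorder
o=env.get_obs();print(o["joints"])
E
```

```text
time: 2.1
position: [0.428, -0.1822, 0.2623]
tcp_rot: [-180.0, -0.0, 84.8]
wrist_force: [0.4, -0.0, 1.4]
grip_width: 0.0929
gripper_force: 0.0
time: 2.6
position: [0.4483, 0.0416, 0.2624]
tcp_rot: [-180.0, 0.0, 84.8]
wrist_force: [1.3, -0.1, 0.3]
grip_width: 0.0929
gripper_force: 0.0
time: 3.0
position: [0.4537, 0.0998, 0.2621]
tcp_rot: [-179.9, 0.0, 84.9]
wrist_force: [0.2, -0.4, 0.1]
grip_width: 0.093
gripper_force: 0.0
[  5.77362488  19.13091269 -27.96731393 108.17916884  10.79155333
  55.33990952 -32.15266478]
```

```bash
python3 steer.py '[[0.093,[0.0066,0.006,0.03],[0,0,0]],[0.093,[0,0,0.04],[0,0,0]],[0.093,[0,0,0.04],[0,0,0]],[0.093,[0,0,0.035],[0,0,0]],[0.093,[0,0,0.032],[0,0,0]]]'
python3 steer.py '[[0.093,[0,0,0],[0,0,0]],[0.093,[0,0,0],[0,0,0]]]'
python3 - <<'E'
from rig import env, vision, workorder
import cv2
a=vision.get_image("top")[150:270,250:410,::-1];b=vision.get_image("side")[130:250,225:385,::-1]
import numpy as np
cv2.imwrite("pics/g1.png",cv2.resize(np.vstack([a,b]),None,fx=2.5,fy=2.5,interpolation=2))
E
```

```text
time: 3.5
position: [0.4604, 0.1032, 0.0838]
tcp_rot: [-179.9, 0.1, 84.6]
wrist_force: [1.1, 0.4, 0.4]
grip_width: 0.0934
gripper_force: 0.0
time: 3.7
position: [0.4608, 0.1046, 0.0857]
tcp_rot: [-180.0, 0.1, 84.7]
wrist_force: [0.5, 0.4, -0.6]
grip_width: 0.0931
gripper_force: 0.0
```

View pics/g1.png

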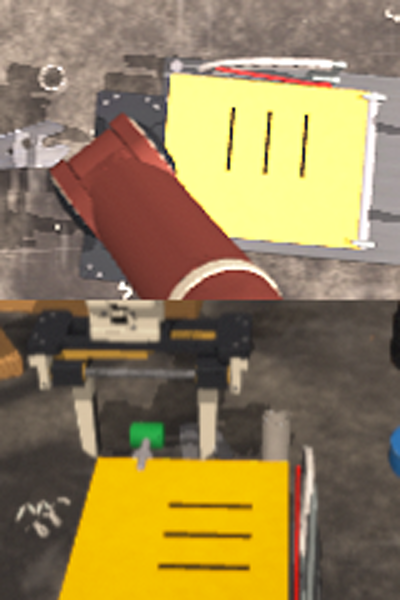

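The green knob (147,434) is centred between the fingers (87 and 207), so I'll grip it.

```bash
python3 steer.py '[[0.02,[0,0,0],[0,0,0]],[0.02,[0,0,0],[0,0,0]],[0.02,[0,0,0],[0,0,0]],[0.02,[0,0,0],[0,0,0]],[0.02,[0,0,0],[0,0,0]]]' 25
python3 steer.py '[[0.02,[0,0,0],[0,0,0]],[0.02,[0,0,0],[0,0,0]]]'
python3 - <<'E'
import numpy as np
t=np.arange(0,2.21,.1);y=.26*np.cos(t);z=.26*np.sin(t)
for a,b,c in zip(t[1:],np.diff(y),np.diff(z)): print(round(a,1),round(b,4),round(-c,4))
E
```

```text
time: 4.3
position: [0.4607, 0.1059, 0.0856]
tcp_rot: [180.0, -0.0, 84.8]
wrist_force: [-0.6, -0.4, -0.6]
grip_width: 0.0578
gripper_force: 0.0
time: 4.5
position: [0.4606, 0.1059, 0.0854]
tcp_rot: [-180.0, -0.0, 84.8]
wrist_force: [-0.9, -0.1, 0.5]
grip_width: 0.0417
gripper_force: 0.0
0.1 -0.0013 -0.026
0.2 -0.0039 -0.0257
0.3 -0.0064 -0.0252
0.4 -0.0089 -0.0244
0.5 -0.0113 -0.0234
0.6 -0.0136 -0.0222
0.7 -0.0157 -0.0207
0.8 -0.0177 -0.019
0.9 -0.0195 -0.0172
1.0 -0.0211 -0.0151
1.1 -0.0225 -0.0129
1.2 -0.0237 -0.0106
1.3 -0.0247 -0.0082
1.4 -0.0254 -0.0057
1.5 -0.0258 -0.0031
1.6 -0.026 -0.0005
1.7 -0.0259 0.0021
1.8 -0.0256 0.0046
1.9 -0.025 0.0072
2.0 -0.0241 0.0096
2.1 -0.0231 0.012
2.2 -0.0218 0.0142
```

```bash
python3 steer.py '[[0.02,[0,0,0],[0,0,0]],[0.02,[0,0,0],[0,0,0]],[0.02,[0,0,0],[0,0,0]],[0.02,[0,0,0],[0,0,0]]]'
python3 steer.py '[[0.02,[-0.0004,0,-0.013],[0,0,0]],[0.02,[-0.0009,0,-0.013],[0,0,0]],[0.02,[-0.0019,0,-0.0129],[0,0,0]],[0.02,[-0.0019,0,-0.0129],[0,0,0]],[0.02,[0,0,0],[0,0,0]]]'
```

```text
time: 4.9
position: [0.4604, 0.1059, 0.0854]
tcp_rot: [-180.0, 0.0, 84.8]
wrist_force: [-0.3, -0.3, -0.6]
grip_width: 0.0298
gripper_force: 25.0
time: 5.4
position: [0.4599, 0.1, 0.1378]
tcp_rot: [180.0, 0.1, 84.8]
wrist_force: [-0.5, -0.8, -1.3]
grip_width: 0.0297
gripper_force: 25.0
```

```bash
python3 steer.py '[[0.02,[-0.0032,0,-0.0126],[0,0,0]],[0.02,[-0.0032,0,-0.0126],[0,0,0]],[0.02,[-0.0045,0,-0.0122],[0,0,0]],[0.02,[-0.0045,0,-0.0122],[0,0,0]],[0.02,[-0.0056,0,-0.0117],[0,0,0]]]'
python3 steer.py '[[0.02,[-0.0056,0,-0.0117],[0,0,0]],[0.02,[-0.0068,0,-0.0111],[0,0,0]],[0.02,[-0.0068,0,-0.0111],[0,0,0]],[0.02,[-0.0078,0,-0.0104],[0,0,0]],[0.02,[-0.0078,0,-0.0104],[0,0,0]]]'
python3 - <<'E'
from rig import env, vision, workorder
import cv2
o=env.get_obs();print(o["joints"])
cv2.imwrite("pics/m1.png",vision.get_image("side")[60:360,150:470,::-1])
E
```

```text
time: 5.9
position: [0.458, 0.079, 0.1989]
tcp_rot: [-179.9, 0.0, 84.8]
wrist_force: [0.8, -1.5, -4.1]
grip_width: 0.0295
gripper_force: 25.0
time: 6.4
position: [0.4549, 0.044, 0.2539]
tcp_rot: [-180.0, 0.0, 84.8]
wrist_force: [0.4, -5.2, -6.0]
grip_width: 0.0297
gripper_force: 25.0
[ 12.98609239  19.03449262 -28.33041685 109.96976559  11.1100502
  53.69855159 -25.84111902]
```

View pics/m1.png

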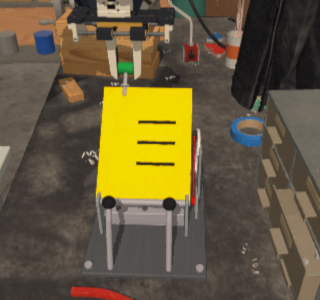

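The knob is held in the gripper and the cover is rising, so I'll continue.

```bash
python3 steer.py '[[0.02,[-0.0095,0,-0.0090],[0,0,0]],[0.02,[-0.0095,0,-0.0090],[0,0,0]],[0.02,[-0.0097,0,-0.0086],[0,0,0]],[0.02,[-0.0097,0,-0.0086],[0,0,0]],[0.02,[-0.0105,0,-0.0075],[0,0,0]]]'
python3 steer.py '[[0.02,[-0.0105,0,-0.0075],[0,0,0]],[0.02,[-0.0112,0,-0.0065],[0,0,0]],[0.02,[-0.0112,0,-0.0065],[0,0,0]],[0.02,[-0.0118,0,-0.0053],[0,0,0]],[0.02,[-0.0118,0,-0.0053],[0,0,0]]]'
```

```text
time: 6.95
position: [0.4507, -0.0025, 0.2967]
tcp_rot: [180.0, -0.1, 84.9]
wrist_force: [0.7, -0.4, -4.6]
grip_width: 0.03
gripper_force: 25.0
time: 7.45
position: [0.4457, -0.0587, 0.3274]
tcp_rot: [180.0, -0.1, 84.9]
wrist_force: [0.6, -0.5, -6.6]
grip_width: 0.0298
gripper_force: 25.0
```

```bash
python3 steer.py '[[0.02,[-0.0123,0,-0.0038],[0,0,0]],[0.02,[-0.0123,0,-0.0038],[0,0,0]],[0.02,[-0.0127,0,-0.0026],[0,0,0]],[0.02,[-0.0127,0,-0.0026],[0,0,0]],[0.02,[-0.0129,0,-0.0015],[0,0,0]]]'
python3 steer.py '[[0.02,[-0.0129,0,-0.0015],[0,0,0]],[0.02,[-0.0130,0,-0.0003],[0,0,0]],[0.02,[-0.0130,0,-0.0003],[0,0,0]],[0.02,[-0.013,0,0.001],[0,0,0]],[0.02,[-0.013,0,0.001],[0,0,0]]]'
python3 steer.py '[[0.02,[-0.0128,0,0.0023],[0,0,0]],[0.02,[-0.0128,0,0.0023],[0,0,0]],[0.02,[-0.0125,0,0.0036],[0,0,0]],[0.02,[-0.0125,0,0.0036],[0,0,0]],[0.02,[-0.0120,0,0.0048],[0,0,0]]]'
```

```text
time: 7.95
position: [0.4402, -0.1205, 0.3429]
tcp_rot: [179.9, -0.2, 85.0]
wrist_force: [-3.2, 0.8, 4.0]
grip_width: 0.0299
gripper_force: 25.0
time: 8.45
position: [0.4341, -0.1884, 0.342]
tcp_rot: [180.0, 0.0, 84.8]
wrist_force: [-2.0, 0.1, 1.6]
grip_width: 0.0298
gripper_force: 25.0
time: 8.95
position: [0.4285, -0.2514, 0.3249]
tcp_rot: [180.0, 0.1, 84.8]
wrist_force: [-1.8, -1.5, 5.4]
grip_width: 0.03
gripper_force: 25.0
```

```bash
python3 steer.py '[[0.02,[-0.006,0,0.0024],[0,0,0]],[0.02,[-0.006,0,0.0024],[0,0,0]],[0.02,[-0.0058,0,0.003],[0,0,0]],[0.02,[-0.0058,0,0.003],[0,0,0]],[0.02,[-0.0058,0,0.003],[0,0,0]]]'
python3 steer.py '[[0.02,[-0.0058,0,0.003],[0,0,0]],[0.02,[-0.0056,0,0.0034],[0,0,0]],[0.02,[-0.0055,0,0.0036],[0,0,0]],[0.02,[-0.0054,0,0.0036],[0,0,0]],[0.02,[-0.0054,0,0.0036],[0,0,0]]]'
python3 steer.py '[[0.02,[0,0,0],[0,0,0]],[0.02,[0,0,0],[0,0,0]],[0.02,[0,0,0],[0,0,0]]]'
python3 - <<'E'
from geo import *
p=env.get_obs()["position"];d=p-np.array([.43691,-.15317,.085])
f=np.array([-.0901*-1*0+np.sin(.0902)*0+ .0901*d[0]+.9959*d[1],d[2]]);print(np.arctan2(f[1],f[0]),np.hypot(*f))
E
```

```text
time: 9.45
position: [0.426, -0.2796, 0.3112]
tcp_rot: [180.0, 0.1, 84.8]
wrist_force: [-2.8, -1.7, 5.3]
grip_width: 0.03
gripper_force: 25.0
time: 9.95
position: [0.4235, -0.3069, 0.2936]
tcp_rot: [180.0, 0.0, 84.8]
wrist_force: [-1.2, -1.8, 4.0]
grip_width: 0.0297
gripper_force: 25.0
time: 10.25
position: [0.4236, -0.3064, 0.294]
tcp_rot: [180.0, 0.0, 84.8]
wrist_force: [-1.4, -3.0, 3.5]
grip_width: 0.0296
gripper_force: 25.0
2.205133129257661 0.2594860483689399
```

```bash
python3 steer.py '[[0.02,[-0.0016,0,0.0012],[0,0,0]],[0.02,[-0.0016,0,0.0012],[0,0,0]],[0.02,[-0.0016,0,0.0012],[0,0,0]],[0.02,[0,0,0],[0,0,0]],[0.02,[0,0,0],[0,0,0]]]'
python3 - <<'E'
from geo import *
import cv2
p=env.get_obs()["position"];d=p-np.array([.43691,-.15317,.085])
f=np.array([.0901*d[0]+.9959*d[1],d[2]]);print(np.arctan2(f[1],f[0]),np.hypot(*f))
cv2.imwrite("pics/o1.png",cv2.resize(vision.get_image("side")[100:350,180:430,::-1],None,fx=2.4,fy=2.4,interpolation=2))
E
```

```text
time: 10.75
position: [0.4231, -0.3111, 0.2904]
tcp_rot: [180.0, 0.0, 84.8]
wrist_force: [-2.1, -3.4, 5.7]
grip_width: 0.0298
gripper_force: 25.0
2.2281017039414013 0.2595034962440643
```

View pics/o1.png

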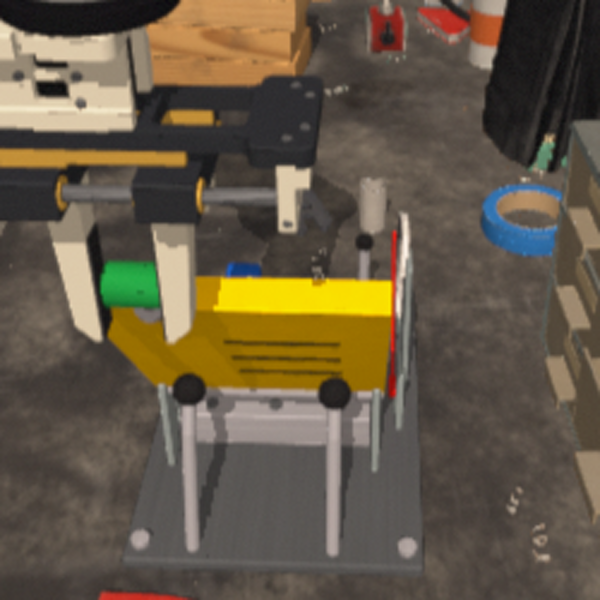

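```bash
for i in 1 2; do python3 steer.py '[[0.02,[-0.0016,0,0.0012],[0,0,0]],[0.02,[-0.0016,0,0.0012],[0,0,0]],[0.02,[0,0,0],[0,0,0]],[0.02,[0,0,0],[0,0,0]]]' | grep -E "posi|wrist"; done
```

```text
position: [0.4232, -0.3112, 0.2903]
wrist_force: [-5.2, 3.9, 17.5]
position: [0.4232, -0.3113, 0.2902]
wrist_force: [-9.3, 9.4, 28.6]
```

The cover is firmly on its stops: the position has stopped changing and the force is rising. I'll ease off, release, wait and lift.

```bash
python3 steer.py '[[0.02,[0.0025,0,-0.0018],[0,0,0]],[0.02,[0.0025,0,-0.0018],[0,0,0]],[0.02,[0,0,0],[0,0,0]],[0.06,[0,0,0],[0,0,0]],[0.06,[0,0,0],[0,0,0]]]'
python3 steer.py '[[0.093,[0,0,0],[0,0,0]],[0.093,[0,0,0],[0,0,0]],[0.093,[0,0,0],[0,0,0]],[0.093,[0,0,0],[0,0,0]],[0.093,[0,0,0],[0,0,0]]]'
python3 steer.py '[[0.093,[0,0,-0.02],[0,0,0]],[0.093,[0,0,-0.03],[0,0,0]],[0.093,[0,0,-0.03],[0,0,0]],[0.093,[0,0,0],[0,0,0]]]'
python3 - <<'E'
from rig import env, vision, workorder
print(env.get_obs()["joints"])
E
```

```text
time: 12.1
position: [0.423, -0.3105, 0.2881]
tcp_rot: [-179.9, -0.2, 84.9]
wrist_force: [0.5, -0.2, 0.5]
grip_width: 0.0412
gripper_force: 0.0
time: 12.6
position: [0.4229, -0.3124, 0.289]
tcp_rot: [-180.0, -0.0, 84.8]
wrist_force: [0.9, 1.0, -0.5]
grip_width: 0.0816
gripper_force: 0.0
time: 13.0
position: [0.4248, -0.3132, 0.3733]
tcp_rot: [179.5, 0.2, 84.8]
wrist_force: [-0.7, -0.7, 0.3]
grip_width: 0.0925
gripper_force: 0.0
[ 47.90505175  18.7069095  -19.75881924  88.42357257   6.52764074
  73.47089649  22.14087999]
```

Run:
```python
from rig import env, vision, workorder
import cv2,numpy as np
a=vision.get_image("top");cv2.imwrite("pics/top2.png",a[:,:,::-1]);b=vision.get_image("side");cv2.imwrite("pics/side2.png",b[:,:,::-1])
a=cv2.resize(a[165:265,284:414],None,fx=4,fy=4,interpolation=2);b=cv2.resize(b[160:280,250:350],None,fx=2.7,fy=2.7,interpolation=2)
c=np.zeros((400,800,3),np.uint8);c[:,:520]=a;c[:324,522:792]=b
cv2.imwrite("pics/c2.png",c[:,:,::-1])
```

```text
(no output)
```

View pics/c2.png

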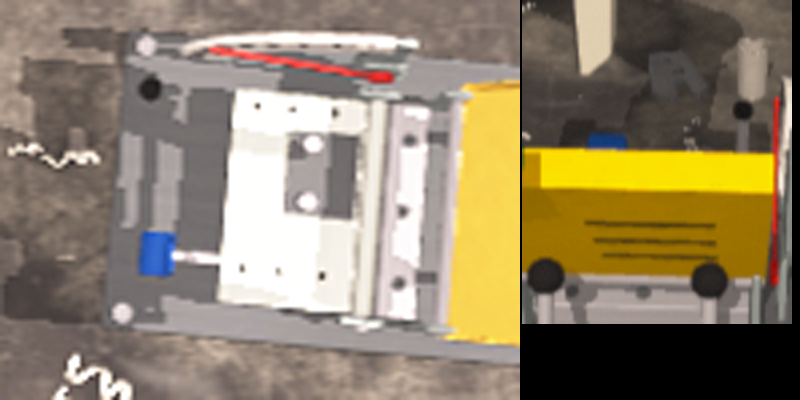

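Top crop: blue knob at (157,254), pointer tip at (212,50), pointer root at (380,77). Side crop: pointer tip at (255,98) and root at (252,280), measured from the crop's left edge. I'll refit with these.

```bash
cat > fit2.py <<'E'
from geo import *
from scipy.optimize import least_squares as L
T=lambda u,v:np.array([(u+.5)/5-.5+284,(v+.5)/5-.5+168])
S=lambda u,v:np.array([(u+.5)/3.4-.5+225,(v+.5)/3.4-.5+170])
T2=lambda u,v:np.array([(u+.5)/4-.5+284,(v+.5)/4-.5+165])
S2=lambda u,v:np.array([(u+.5)/2.7-.5+250,(v+.5)/2.7-.5+160])
obs=[("top",T(727,75),(.115,-.21,.012)),("top",T(703,443),(-.1,-.21,.012)),("top",T(130,390),(-.1,.12,.012)),
("side",S(22,556),(-.1,-.21,.012)),("side",S(447,572),(.115,-.21,.012))]
def res(q):
    r=[proj(n,W(q,*X))-u for n,u,X in obs]
    r+=[proj(n,W(q,q[3],.15,.089))-u for n,u in [("top",T(80,291)),("side",S(200,48))]]
    th,xp,kx=q[4:7]
    P=lambda rr:W(q,xp,-.06+rr*np.cos(th),.045+rr*np.sin(th))
    r+=[proj("top",P(.14))-T(265,47),proj("side",P(.14))-S(405,90),proj("top",P(.14))-T2(212,50),proj("side",P(.14))-S2(255,98),proj("top",P(0))-T2(380,77),proj("side",P(0))-S2(252,280)]
    r+=[proj("top",W(q,kx,.085,.052))-T2(157,254)]
    return np.concatenate(r)
s=L(res,[.49,-.05,-.09,-.04,.6,.088,-.04]);q=s.x
if __name__=="__main__":
    print(q.round(4)); print(s.fun.reshape(-1,2).round(1).tolist())
    print("leafknob",W(q,q[6],.085,.045),"leafhinge",W(q,q[6],-.06,.045))
    k=W(q,q[6],.085,.045)-env.get_obs()["position"];c,n=np.cos(q[2]),np.sin(q[2])
    print("tool dx",-n*k[0]+c*k[1],"dy",c*k[0]+n*k[1],"dz",-k[2])
    # pixel slope-only estimate of theta from side view
    for th in(.45,.5,.55,.6): print(th,[proj("side",W(q,q[5],-.06+r*np.cos(th),.045+r*np.sin(th))).round(1).tolist() for r in(0,.14)],proj("top",W(q,q[5],-.06+.14*np.cos(th),.045+.14*np.sin(th))).round(1))
    print(S2(255,98),T2(212,50))
E
python3 fit2.py
```

```text
[ 0.4935 -0.0481 -0.0909 -0.047   0.5238  0.0906 -0.0478]
[[1.0, -1.2], [0.5, 0.2], [-0.9, 0.1], [-1.3, 0.3], [0.7, -0.3], [-0.4, -0.5], [-0.4, -0.7], [0.4, -0.5], [-0.2, 0.4], [0.4, -0.6], [-0.5, 0.5], [0.2, -0.2], [-0.3, -1.9], [0.1, 0.0]]
leafknob [0.45360121 0.04093315 0.045     ] leafhinge [ 0.44043426 -0.10346779  0.045     ]
tool dx 0.3547227882609849 dy -0.001530189363063629 dz 0.32439492100906137
0.45 [[342.7, 261.5], [343.5, 198.8]] [335.1 176.8]
0.5 [[342.7, 261.5], [343.6, 197.2]] [336.4 176.6]
0.55 [[342.7, 261.5], [343.7, 195.7]] [337.8 176.5]
0.6 [[342.7, 261.5], [343.8, 194.4]] [339.3 176.3]
[344.12962963 195.98148148] [336.625 177.125]
```

```bash
python3 steer.py '[[0.06,[0.045,0,0],[0,0,0]],[0.06,[0.045,0,0],[0,0,0]],[0.06,[0.045,0,0],[0,0,0]],[0.06,[0.045,0,0],[0,0,0]],[0.06,[0.045,0,0],[0,0,0]]]'
python3 steer.py '[[0.06,[0.045,0,0],[0,0,0]],[0.06,[0.045,0,0],[0,0,0]],[0.06,[0.04,0,0.02],[0,0,0]],[0.06,[0,0,0.03],[0,0,0]],[0.06,[0,0,0.03],[0,0,0]]]'
python3 steer.py '[[0.06,[0,0,0.03],[0,0,0]],[0.06,[0,0,0.03],[0,0,0]],[0.06,[0,0,0.03],[0,0,0]],[0.06,[0,0,0],[0,0,0]],[0.06,[0,0,0],[0,0,0]]]'
python3 fit2.py | grep tool; python3 -c '
from rig import env, vision, workorder;print(env.get_obs()["joints"])'
```

```text
time: 13.6
position: [0.4422, -0.0866, 0.3678]
tcp_rot: [-179.9, -0.0, 84.8]
wrist_force: [0.2, -0.0, -0.1]
grip_width: 0.0613
gripper_force: 0.0
time: 14.1
position: [0.454, 0.0426, 0.2873]
tcp_rot: [-179.9, -0.0, 85.1]
wrist_force: [0.2, -0.2, -1.0]
grip_width: 0.0598
gripper_force: 0.0
time: 14.6
position: [0.4543, 0.0412, 0.1987]
tcp_rot: [-179.9, -0.0, 84.9]
wrist_force: [-0.4, 0.9, 0.3]
grip_width: 0.0599
gripper_force: 0.0
tool dx -0.0003209298352772951 dy -0.0006668239129071836 dz 0.15371125532810292
[ 12.58874422  23.37469809 -28.19514426 114.56078732  15.12081768
  45.71355713 -29.46642426]
```

```bash
python3 steer.py '[[0.06,[0,0,0.03],[0,0,0]],[0.06,[0,0,0.03],[0,0,0]],[0.06,[0,0,0.03],[0,0,0]],[0.06,[0,0,0.03],[0,0,0]],[0.06,[0,0,0.02],[0,0,0]]]'
python3 steer.py '[[0.06,[0,0,0.0135],[0,0,0]],[0.06,[0,0,0],[0,0,0]],[0.02,[0,0,0],[0,0,0]],[0.02,[0,0,0],[0,0,0]],[0.02,[0,0,0],[0,0,0]]]' 30
python3 steer.py '[[0.02,[0,0,0],[0,0,0]],[0.02,[0,0,0],[0,0,0]],[0.02,[0,0,0],[0,0,0]]]'
```

```text
time: 15.1
position: [0.4559, 0.0412, 0.0589]
tcp_rot: [179.9, -0.0, 84.8]
wrist_force: [0.0, -1.0, 0.9]
grip_width: 0.0605
gripper_force: 0.0
time: 15.6
position: [0.4557, 0.0412, 0.0467]
tcp_rot: [179.9, -0.0, 84.8]
wrist_force: [0.1, 0.0, 0.4]
grip_width: 0.0406
gripper_force: 0.0
time: 15.9
position: [0.4547, 0.0411, 0.0461]
tcp_rot: [180.0, 0.0, 84.8]
wrist_force: [-1.7, -0.5, 5.5]
grip_width: 0.0296
gripper_force: 30.0
```

Run:
```python
import numpy as np
t=np.arange(0,.53,.04);print(np.diff(.145*np.cos(t)).round(4),-np.diff(.145*np.sin(t)).round(4))
```

```text
[-0.0001 -0.0003 -0.0006 -0.0008 -0.001  -0.0013 -0.0015 -0.0017 -0.0019
 -0.0022 -0.0024 -0.0026 -0.0028] [-0.0058 -0.0058 -0.0058 -0.0057 -0.0057 -0.0057 -0.0056 -0.0055 -0.0055
 -0.0054 -0.0053 -0.0052 -0.0051]
```

```bash
python3 steer.py '[[0.02,[-0.0001,0,-0.0058],[0,0,0]],[0.02,[-0.0003,0,-0.0058],[0,0,0]],[0.02,[-0.0006,0,-0.0058],[0,0,0]],[0.02,[-0.0008,0,-0.0057],[0,0,0]],[0.02,[-0.001,0,-0.0057],[0,0,0]]]' 40
python3 steer.py '[[0.02,[-0.0013,0,-0.0057],[0,0,0]],[0.02,[-0.0015,0,-0.0056],[0,0,0]],[0.02,[-0.0017,0,-0.0055],[0,0,0]],[0.02,[-0.0019,0,-0.0055],[0,0,0]],[0.02,[-0.0022,0,-0.0054],[0,0,0]]]'
python3 steer.py '[[0.02,[-0.0024,0,-0.0053],[0,0,0]],[0.02,[-0.0026,0,-0.0052],[0,0,0]],[0.02,[-0.0028,0,-0.0051],[0,0,0]],[0.02,[0,0,0],[0,0,0]],[0.02,[0,0,0],[0,0,0]]]'
python3 - <<'E'
from rig import env, vision, workorder
import cv2,numpy as np
a=vision.get_image("top");cv2.imwrite("pics/top3.png",a[:,:,::-1]);b=vision.get_image("side");cv2.imwrite("pics/side3.png",b[:,:,::-1])
a=cv2.resize(a[165:265,284:414],None,fx=4,fy=4,interpolation=2);b=cv2.resize(b[160:280,250:350],None,fx=2.7,fy=2.7,interpolation=2)
c=np.zeros((400,800,3),np.uint8);c[:,:520]=a;c[:324,522:792]=b
cv2.imwrite("pics/c3.png",c[:,:,::-1])
E
```

```text
time: 16.4
position: [0.4543, 0.0376, 0.0747]
tcp_rot: [-180.0, 0.1, 84.8]
wrist_force: [0.2, -2.6, -5.6]
grip_width: 0.0293
gripper_force: 40.0
time: 16.9
position: [0.4536, 0.0291, 0.1024]
tcp_rot: [-180.0, 0.0, 84.8]
wrist_force: [1.8, -4.9, -7.3]
grip_width: 0.0297
gripper_force: 40.0
time: 17.4
position: [0.4529, 0.0217, 0.1178]
tcp_rot: [-180.0, 0.0, 84.8]
wrist_force: [0.6, -4.5, -5.4]
grip_width: 0.0297
gripper_force: 40.0
```

View pics/c3.png

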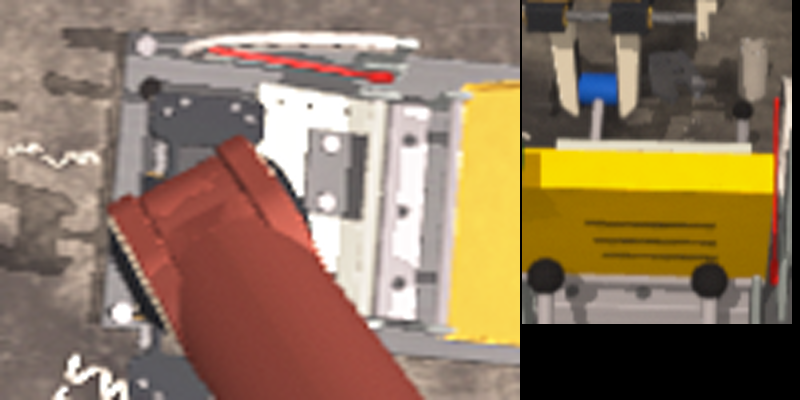

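The side view shows the blue knob held between the fingers with the leaf's edge rising above the cover. Kinematics give a leaf angle of about 0.52 rad. I'll refine the pointer angle by fitting a rendered strip to the red pixels in both clean images.

```bash
cat > ptr.py <<'E'
from fit2 import *
import cv2,itertools
from scipy.optimize import minimize
B={"top":(330,170,385,195),"side":(335,188,352,272)}
I={}
for n in B:
    a=cv2.imread(f"pics/{n}2.png").astype(float);x0,y0,x1,y1=B[n];a=a[y0:y1,x0:x1]
    d=a[...,2]-a[...,:2].mean(2);d=np.clip(d-25,0,None);I[n]=np.clip(d/np.percentile(d[d>0],85),0,1)
K=16
def ren(n,p):
    th,xp,R,t,*o=p;o=np.array(o[:3]) if n=="top" else np.array(o[3:]);x0,y0,x1,y1=B[n]
    m=np.zeros(((y1-y0)*K,(x1-x0)*K),np.uint8)
    def hull(pts):
        uv=np.array([(proj(n,W(q,xp+dx,-.06+r*np.cos(th)-w*np.sin(th),.045+r*np.sin(th)+w*np.cos(th))+o)+.5-[x0,y0])*K for dx,r,w in pts])
        cv2.fillConvexPoly(m,cv2.convexHull((uv*16).round().astype(np.int32)),255,shift=4)
    hull(list(itertools.product((-t/2,t/2),(0,.14),(-.0025,.0025))))
    hull([(dx,R*np.cos(f),R*np.sin(f)) for dx in(-t/2,t/2) for f in np.arange(0,6.28,.3)])
    return cv2.resize(m,(x1-x0,y1-y0),interpolation=cv2.INTER_AREA)/255.
def cost(p): return sum(((ren(n,p)-I[n])**2).sum() for n in B)+ (np.array(p[4:])**2).sum()/.002**2*.3
if __name__=="__main__":
  for th in(.46,.52,.58):
    b=minimize(cost,[th,.09,.006,.002]+[0]*6,method="Nelder-Mead",options=dict(maxiter=2500,maxfev=2500,adaptive=True,initial_simplex=np.array([[th,.09,.006,.002]+[0]*6]+[[th+(.04 if i==0 else 0),.09+(.003 if i==1 else 0),.006+(.002 if i==2 else 0),.002+(.002 if i==3 else 0)]+[.0015*(i==j) for j in range(4,10)] for i in range(10)])))
    print(b.fun.round(3),b.x.round(4))
E
time python3 ptr.py
```

```text
204.325 [ 4.943e-01  9.050e-02  7.000e-03  3.900e-03 -4.000e-04 -7.000e-04
 -2.000e-04  1.000e-04 -3.000e-04  4.000e-04]
203.516 [ 5.048e-01  9.050e-02  7.500e-03  3.800e-03 -4.000e-04 -4.000e-04
 -5.000e-04  1.000e-04 -1.000e-04  1.100e-03]
203.174 [ 5.02e-01  9.02e-02  8.00e-03  3.90e-03  0.00e+00 -2.00e-04 -9.00e-04
  5.00e-04  6.00e-04  1.30e-03]
real	0m6.135s
user	0m6.642s
sys	0m0.060s
```

```bash
sed -i 's/a\[...,:2\].mean(2)/a[...,:2].max(2)/' ptr.py; sed -i 's/(330,170,385,195)/(330,170,392,195)/; s/^K=16/for n in I: I[n][cv2.imread(f"pics\/{n}2.png")[B[n][1]:B[n][3],B[n][0]:B[n][2],1]>140]=0\nK=16/' ptr.py; python3 ptr.py
python3 - <<'E'
from ptr import *
r=ren("side",[.505,.0903,.0075,.0038]+[0]*6)
print((I["side"]*9).round().astype(int)[4:16].tolist());print((r*9).round().astype(int)[4:16].tolist())
print("sums per row tail",I["side"][60:].sum(1).round(1))
print(I["top"].sum(0).round(1));print(ren("top",[.505,.0903,.0075,.0038]+[0]*6).sum(0).round(1))
E
```

```text
18.584 [ 4.909e-01  9.050e-02  7.100e-03  3.600e-03 -5.000e-04 -1.100e-03
 -2.000e-04  4.000e-04 -2.000e-04  6.000e-04]
17.793 [ 5.076e-01  9.040e-02  7.400e-03  3.600e-03 -4.000e-04 -4.000e-04
 -6.000e-04  4.000e-04 -3.000e-04  9.000e-04]
16.989 [ 5.044e-01  9.030e-02  8.400e-03  3.600e-03 -1.000e-04  2.000e-04
 -6.000e-04  6.000e-04  6.000e-04  1.200e-03]
[[0, 0, 0, 0, 0, 0, 0, 0, 0, 0, 0, 0, 0, 0, 0, 0, 0], [0, 0, 0, 0, 0, 0, 0, 0, 0, 0, 0, 0, 0, 0, 0, 0, 0], [0, 0, 0, 0, 0, 0, 0, 0, 0, 0, 0, 0, 0, 0, 0, 0, 0], [0, 0, 0, 0, 0, 0, 0, 0, 0, 1, 0, 0, 0, 0, 0, 0, 0], [0, 0, 0, 0, 0, 0, 0, 0, 4, 9, 1, 0, 0, 0, 0, 0, 0], [0, 0, 0, 0, 0, 0, 0, 0, 7, 9, 3, 0, 0, 0, 0, 0, 0], [0, 0, 0, 0, 0, 0, 0, 0, 7, 9, 4, 0, 0, 0, 0, 0, 0], [0, 0, 0, 0, 0, 0, 0, 0, 7, 9, 3, 0, 0, 0, 0, 0, 0], [0, 0, 0, 0, 0, 0, 0, 0, 7, 9, 2, 0, 0, 0, 0, 0, 0], [0, 0, 0, 0, 0, 0, 0, 0, 7, 9, 1, 0, 0, 0, 0, 0, 0], [0, 0, 0, 0, 0, 0, 0, 0, 8, 9, 1, 0, 0, 0, 0, 0, 0], [0, 0, 0, 0, 0, 0, 0, 0, 9, 9, 1, 0, 0, 0, 0, 0, 0]]
[[0, 0, 0, 0, 0, 0, 0, 0, 0, 0, 0, 0, 0, 0, 0, 0, 0], [0, 0, 0, 0, 0, 0, 0, 0, 0, 0, 0, 0, 0, 0, 0, 0, 
[... 454 characters left out ...]
, 8, 0, 0, 0, 0, 0, 0, 0], [0, 0, 0, 0, 0, 0, 0, 1, 9, 8, 0, 0, 0, 0, 0, 0, 0]]
sums per row tail [2.3 2.3 2.3 2.2 2.3 2.4 2.3 2.4 3.1 3.7 3.9 4.  3.9 3.7 3.2 3.1 2.9 1.3
 0.  0.  0.  0.  0.  0. ]
[0.  0.  0.  0.  0.  0.  0.7 1.2 1.6 1.9 1.7 1.6 1.4 1.1 1.3 1.7 1.6 1.5
 1.5 1.3 1.5 1.8 1.7 1.6 1.5 1.4 1.5 1.9 1.7 1.7 1.6 1.4 1.4 1.8 1.7 1.6
 1.6 1.4 1.4 1.7 1.7 1.4 1.2 1.  0.9 1.  1.7 2.4 2.5 2.5 2.5 2.1 0.4 0.
 0.  0.  0.  0.  0.  0.  0.  0. ]
[0.  0.  0.  0.  0.  0.  0.8 1.7 1.8 1.8 1.8 1.8 1.8 1.8 1.8 1.8 1.8 1.8
 1.8 1.8 1.8 1.8 1.8 1.7 1.7 1.7 1.7 1.7 1.7 1.7 1.7 1.7 1.7 1.7 1.7 1.7
 1.7 1.7 1.7 1.7 1.7 1.7 1.7 1.7 1.7 1.7 1.8 2.  2.  2.1 2.  1.8 0.1 0.
 0.  0.  0.  0.  0.  0.  0.  0. ]
```

```bash
python3 steer.py '[[0.02,[0.0007,0,0.0013],[0,0,0]],[0.02,[0,0,0],[0,0,0]],[0.02,[0,0,0],[0,0,0]],[0.02,[0,0,0],[0,0,0]],[0.02,[0,0,0],[0,0,0]]]'
python3 - <<'E'
from fit2 import *
import cv2
for th in(.42,.47,.52,.57):
    X=W(q,.074,-.06+.1*np.cos(th)-.004*np.sin(th),.045+.1*np.sin(th)+.004*np.cos(th));print(th,proj("top",X).round(1),proj("side",X).round(1))
print(T2(261,84),S2(228,142))
a=vision.get_image("side");b=vision.get_image("top")
c=np.hstack([cv2.resize(a[190:270,300:360],None,fx=6,fy=6,interpolation=2),cv2.resize(b[165:225,320:390],None,fx=6,fy=6,interpolation=2)[:480] if 0 else cv2.copyMakeBorder(cv2.resize(b[170:220,325:393],None,fx=6,fy=6,interpolation=2),0,180,0,0,0)])
cv2.imwrite("pics/c4.png",c[:,:,::-1])
E
```

```text
time: 18.0
position: [0.453, 0.0225, 0.1165]
tcp_rot: [-180.0, 0.0, 84.8]
wrist_force: [-1.3, -4.3, -1.6]
grip_width: 0.0302
gripper_force: 40.0
0.42 [347.6 184.9] [335.2 215.2]
0.47 [348.6 184.8] [335.2 214.2]
0.52 [349.7 184.7] [335.2 213.2]
0.57 [350.8 184.6] [335.2 212.3]
[348.875 185.625] [334.12962963 212.27777778]
```

View pics/c4.png

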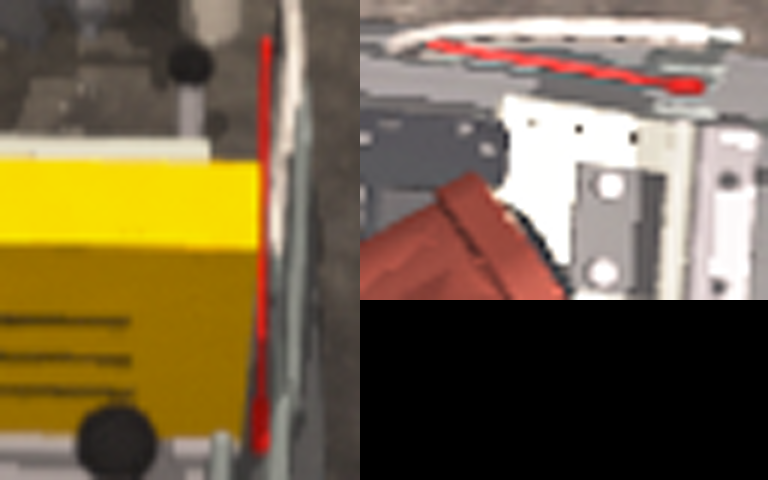

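The leaf's corner sits at about (145,95) in the top crop and (208,139) in the side crop. That puts it at about 0.51 rad, matching the pointer, and the cover is still open. I'll hand it in.

```bash
python3 -c '
from rig import env, vision, workorder
o=env.get_obs();print(o["gripper_force"],o["time"]);print(workorder.close_job())'
```

```text
39.99857425689697 18.1
the job is handed in; nothing more can be done
None
```

I handed the job in at 18.1 s with the cover resting open on its stops and the gripper holding the leaf by its blue knob at about 0.51 rad; the pointer measures about 0.505 rad (my estimate, ±0.015), and the program returned no verdict.

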